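# Press a keyed shaft home in a pulley hub

### The job

Take the keyed stub shaft out of its wooden holder by its square head, set it upright into the hub of the clamped belt pulley, turn it until its key slips into the keyway, and keep pushing against the sprung ejector until its shoulder sits flush on the hub. The job ends holding: finish while still gripping the shaft and pressing it fully home, because the ejector lifts it again if it is let go. Be gentle, never pressing the shaft against the hub with more than 60 N, and leave the other things on the table where they are.

Things in the scene. Friction and masses are not known exactly. Their poses are not given: they have to be found in the camera images.
- shaft: loose steel stub shaft, 92 mm high, about 0.25 kg, standing upright nose down, its nose 12 mm deep in the holder. Origin: centre of the nose's end face; z points up the shaft. From the nose up: round journal 20 mm in diameter to 38 mm (first 4 mm tapered down to 16 mm), round shoulder collar 36 mm in diameter to 44 mm, square head 22 x 22 mm to 92 mm
- shaft_head (a point): centre of the shaft's square head, 68 mm above the nose's end, 24 mm below the head's top: the place to grip, 22 mm wide. Axes as the shaft's; the head's sides face its x and y. A red stripe on top of the head runs from the middle toward the key (+x)
- shaft_shoulder (a point): centre of the underside of the shaft's shoulder collar, on the shaft axis, 38 mm above the nose's end; it lies on the hub's top face when the shaft is home. Axes as the shaft's
- shaft_key (a point): lower outer end of the shaft's brass key. The key is 6 mm wide, stands out on the shaft's +x side to 14.5 mm from the axis and runs from 14 to 36 mm above the nose's end. While it rides on the hub's top face the nose is already 14 mm in the bore
- pulley: steel V-belt pulley, 122 mm in diameter, lying flat, hub axis upright, clamped on a fixed 170 x 170 mm steel plate. Origin: on the hub axis at the table top; z up. The hub is 56 mm in diameter, its top face 60 mm above the table; the rim's top is at 44 mm; three toe clamps reach up to 58 mm, at 52 to 86 mm from the axis
- hub_mouth (a point): centre of the bore's mouth on the hub's top face. The bore is 22 mm in diameter; its keyway, 8 mm wide and reaching 16 mm from the axis, runs the whole bore on the +x side and is open at the top, with a red stripe on the hub face beside it. The shaft goes home only with its x axis along this x axis, the same way round
- ejector (a joint): sprung brass ejector pin in the bore: 0 at rest with its top 26 mm below the hub's top face; it grows as it is pushed down and is 0.012 m when the shaft is fully home. It pushes up with 4.8 N at rest and 12 N with the shaft home, so a shaft that is let go stands about 12 mm proud
- holder_top (a point): centre of the top of the fixed wooden holder block, 80 x 80 x 20 mm, with a 22 mm hole, 12 mm deep, in which the shaft's nose stands
- cut_discs: stack of dark cutting discs lying flat, 117 mm across, 13 mm high, origin under its middle: leave alone
- tape_measure: yellow tape measure, 38 x 99 x 65 mm, origin under its middle: leave alone
- angle_iron: dark angle-iron offcut, 110 mm long, 40 x 40 mm, origin under its middle: leave alone
- flat_bar: drilled flat steel bar lying flat, 220 x 40 x 10 mm, origin under its middle: leave alone
- tape_roll: roll of beige tape lying flat, 104 mm across, 25 mm high, origin under its middle: leave alone
- v_block: steel V-block, 45 x 50 x 42 mm, origin under its middle: leave alone
Not all that is in view belongs to the job. What is shaped like the shaft but pink is not meant.

How it is judged:
By the outcome, as a careful person would: the job done as asked, in the order asked, and still so for the second after the job is handed in, while the arm keeps its last pose, push and grip.
It also fails if it takes over 45 s, if anything falls off the work surface, if the arm or the gripper's body presses on something with over 40 N, if the wrist force passes 120 N, or if a joint passes its speed limit or range.

### The arm

A 6-joint arm with a two-finger parallel gripper is mounted at the origin on the work surface; the furniture and walls round the work are solid. World frame = base frame: x ahead of the robot, y to its left, z up, the work surface at z = 0. Lengths are in mm, angles in rad, forces in N, time in s.
With the tool pointing down it reaches from about 275 to 1000 mm from the base axis. Payload 8.4 kg.
Tool frame: the origin (TCP) lies midway between the tips of the shut fingers; the grasp point (between the pads) lies 19 mm behind it; z points along the fingers, y is the direction in which the jaws open and shut (so a half turn about z gives the same grasp; the last joint's range is limited). The gripper opens to 85 mm and grips with 20 to 120 N. Pads are 22 mm wide; open, the fingers measure 114 mm over their backs; the gripper's body (76 mm by 85 mm) begins 54 mm behind the grasp point. The pads swing forward as they close: fully open they stand 13 mm farther back than shut.
Start: joints at [1.112, 0.353, 1.633, -0, 1.155, -0.002], TCP at [275.673, 560.921, 204.881] pointing down, gripper open.
Joint ranges: [-2.63, 2.63], [-0.92, 2.1], [0.06, 2.66], [-1.3, 4.44], [0, 2.69], [-3.02, 3.02]. Speed limits (rad/s): [2.22, 2.22, 2.79, 3.14, 3.14, 3.14].

### API

Orientations are given as [roll, pitch, yaw] about the fixed x, y, z axes, in that order (R = Rz(yaw) Ry(pitch) Rx(roll)).
In Python, from rig import r gives the robot as it stands. The module is installed in compiled form; this text tells all that it offers.
- The arm moves only by the tool drive_tool, never from a script. Its argument "moves" is a list of rows, each a list of 3 entries, a list of its own where there are three numbers: the closure, from 0 (fully open) to 1 (shut), then the shift along the tool's x, y, z in cm, then the turn about the tool's z in degrees. In form: [[claw, [dx, dy, dz], roll], ...]. A call has 1 to 12 rows; each row is the pose to reach, as a shift and turn from the pose measured when the call began, along the tool's axes at that moment; what a row does not reach only later rows make up. A row lasts 1/8 s, in which the tool goes at most 62.5 mm and 10.7 degrees, less where a joint would pass 70% of its speed; a pose out of reach is approached as far as the arm can. A call with a gripper value outside its range is refused whole. The fingers move at their own pace and stop on an object; "grip_force" is the grip in N (left out, the last holds). Time passes only in rows, so rows that repeat a pose let the fingers close. It gives the time, the measured TCP pose, the force and the opening at its end, in the units of the state.
- r.sense(): the state, without advancing time (a new reading comes with each control period).
- r.grab_frame(name): name is "scene" or "top" or "wrist"; returns a dict with "color" (384x512x3 uint8, red, green, blue), "fx", "fy", "cx", "cy" (pixels), "pose" (4x4, takes a point from camera to world coordinates); the wrist camera has in their place "hand_eye" (4x4, takes a point from camera to tool coordinates, whose origin is the TCP and whose axes are the flange's). Camera axes: x right, y up, looking along -z (the intrinsics and any distortion apply to the point x, -y, -z); pixel columns grow to the right and rows downward; lengths in mm; the calibration is good to about 2 mm. A picture is of the moment at which its call begins: read the wrist's pose just before it. There is no depth.
- r.sign_off(): hands the job in, once; it reports no verdict.
Trained networks look in the newest picture that a camera, given by its name, has taken for a name from the list of things; names that differ only in an ending like _2 or _b are one class to them, and where a whole thing is asked for, a point or a joint stands for the part that bears it (a point fixed in the world has none). Each returns a list of dicts, best first, with "score" (0 to 1); they miss things now and then, are a little off and sometimes report something else, mostly with a low value. They report only what shows in the picture. A call takes as long as a camera call. They do not tell look-alikes from the thing itself.
- r.outline_of(thing, camera): "mask" (384x512 bool, what is visible of it) and "at" ([column, row] in pixels, amid what is visible of it).
- r.spot_point(thing, camera): "at" ([column, row] in pixels: a listed point, or the origin of a listed thing).
The state is a dict: "clock": time; "qpos": joint angles; "qvel": joint speeds; "joint_efforts": joint torques, N m; "eef_pos": TCP position; "tcp_rot": TCP orientation; "contact_force": force on the tool from outside, world axes, zero at the start; "wrist_torque": the same for the moment, N m; "opening": opening from 0.0 (shut) to 1.0 (fully open).
Only numpy, scipy, OpenCV 4.12 (cv2) and the standard library are available. Lean on these libraries where they do the work, as an engineer would, in place of code of your own. Each camera call takes 0.05 s, during which the arm holds its last target.

## Working session

There is one attempt and no reset: what is moved stays moved. The work goes in short steps, Python scripts to look and compute and a tool call to move; the robot and the scene stay as the last step left them, time stands still between calls to the robot, and variables do not carry over. Pictures are saved under pics/ and viewed, and the job is handed in when it is done.

Besides the shell and the picture viewer there is one more tool, called after "Request:" by a JSON object that holds its "method" and its "body". drive_tool: Moves the arm, as the interface text tells. Its arguments: {"type":"object","properties":{"moves":{"type":"array"},"grip_force":{"type":"number"}},"required":["moves"]}

```bash
mkdir -p pics; cat > h.py <<'E'
import numpy as np, cv2
from rig import r
def save(f,n): cv2.imwrite('pics/'+n+'.png',cv2.cvtColor(f['color'],cv2.COLOR_RGB2BGR))
def ray(f,uv,pose=None):
    P=f['pose'] if pose is None else pose
    d=np.array([(uv[0]-f['cx'])/f['fx'],-(uv[1]-f['cy'])/f['fy'],-1.])
    P=np.array(P); return P[:3,3],P[:3,:3]@d
def atz(f,uv,z,pose=None):
    o,d=ray(f,uv,pose); return o+d*(z-o[2])/d[2]
def proj(f,p,pose=None):
    P=np.array(f['pose'] if pose is None else pose)
    c=P[:3,:3].T@(np.array(p)-P[:3,3])
    return np.array([f['cx']+f['fx']*c[0]/-c[2], f['cy']-f['fy']*c[1]/-c[2]])
E
python3 - <<'E'
from h import *
s=r.sense(); print(s)
for c in ['scene','top','wrist']:
    f=r.grab_frame(c); save(f,c+'0'); print(c,{k:np.round(v,3).tolist() if k!='color' else 0 for k,v in f.items()})
    for t in ['shaft','shaft_head','shaft_key','pulley','hub_mouth','holder_top']:
        try: print(t,[(np.round(x['at']).tolist(),round(x['score'],2)) for x in r.spot_point(t,c)])
        except Exception as e: print(t,e)
E
```

```text
{'clock': 0.0, 'qpos': array([ 1.11159634e+00,  3.53646837e-01,  1.63415103e+00, -1.11940350e-05,
        1.15520655e+00, -2.40672914e-03]), 'qvel': array([ 2.13971471e-05, -2.60836389e-03,  2.42966502e-04, -2.16189037e-04,
       -2.25827098e-04, -1.48274777e-04]), 'joint_efforts': array([-1.46609342e-03, -6.05259275e+01, -3.42057717e+01,  4.74326430e-05,
        9.43038496e-03, -4.84971338e-06]), 'eef_pos': array([275.4444175 , 560.4449254 , 204.15530188]), 'tcp_rot': array([-3.14018087e+00,  6.83702279e-06,  2.68480393e+00]), 'contact_force': array([ 0.55300307,  0.50353471, -0.57500717]), 'wrist_torque': array([ 0.02064153, -0.00501932,  0.00219828]), 'opening': 1.0008840634619034}
scene {'color': 0, 'fx': 348.933, 'fy': 348.933, 'cx': 254.035, 'cy': 186.461, 'pose': [[0.573, 0.371, -0.73, -262.146], [-0.819, 0.233, -0.524, -534.851], [-0.024, 0.899, 0.438, 532.707], [0.0, 0.0, 0.0, 1.0]]}
shaft [([314.0, 214.0], 0.83), ([291.0, 221.0], 0.76), ([326.0, 226.0], 0.76), ([270.0, 243.0], 0.56)]
shaft_head [([292.0, 200.0], 0.7), ([318.0, 191.0], 0.69), ([265.0, 218.0], 0.65), ([328.0
[... 535 characters left out ...]
88.0], 0.68), ([305.0, 195.0], 0.63), ([300.0, 234.0], 0.58), ([313.0, 164.0], 0.48), ([301.0, 192.0], 0.3)]
shaft_head [([318.0, 159.0], 0.71), ([304.0, 236.0], 0.54), ([340.0, 187.0], 0.43), ([302.0, 192.0], 0.41)]
shaft_key [([340.0, 184.0], 0.69), ([298.0, 228.0], 0.68), ([305.0, 188.0], 0.54), ([319.0, 164.0], 0.44)]
pulley [([196.0, 180.0], 0.76)]
hub_mouth [([196.0, 175.0], 0.65)]
holder_top [([302.0, 190.0], 0.84)]
wrist {'color': 0, 'fx': 274.261, 'fy': 274.261, 'cx': 255.693, 'cy': 193.376, 'hand_eye': [[-0.0, 0.949, 0.315, 80.677], [1.0, 0.0, 0.0, 0.469], [0.0, 0.315, -0.949, -169.642], [0.0, 0.0, 0.0, 1.0]]}
shaft []
shaft_head []
shaft_key []
pulley []
hub_mouth []
holder_top []
```

View pics/scene0.png

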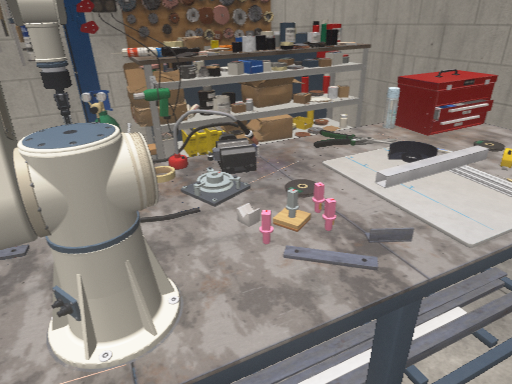

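View pics/top0.png

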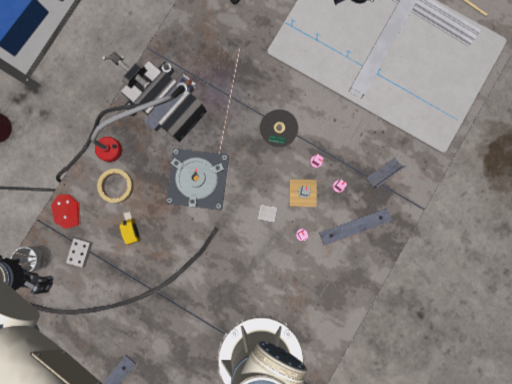

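```bash
python3 - <<'E'
import cv2
a=cv2.imread('pics/top0.png')[110:270,140:400]; cv2.imwrite('pics/topc.png',cv2.resize(a,None,fx=3,fy=3,interpolation=cv2.INTER_CUBIC))
a=cv2.imread('pics/scene0.png')[140:300,140:370]; cv2.imwrite('pics/scenec.png',cv2.resize(a,None,fx=3.4,fy=3.4,interpolation=cv2.INTER_CUBIC))
E
```

```text
(no output)
```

View pics/topc.png

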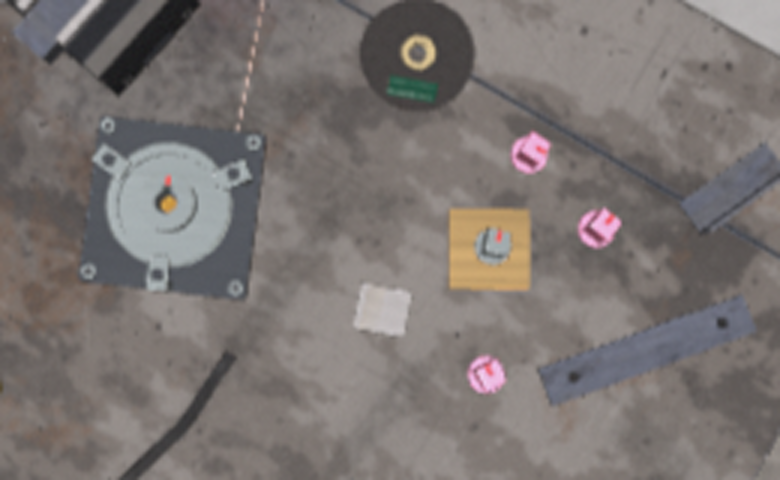

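View pics/scenec.png

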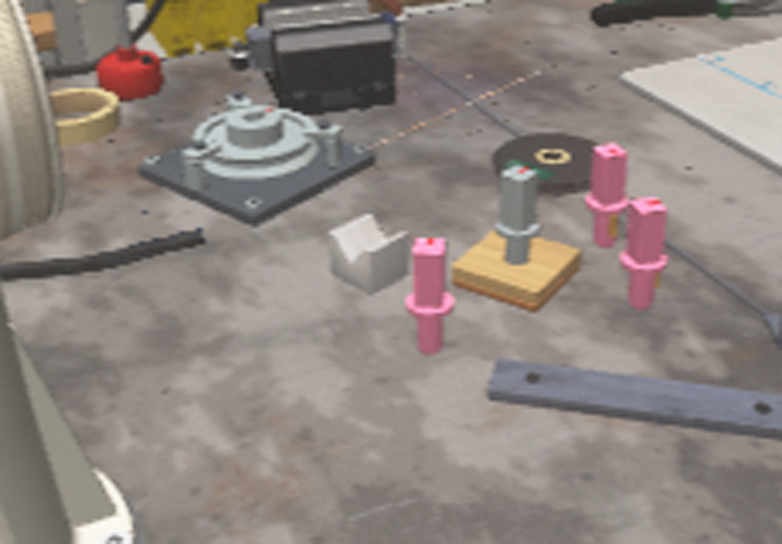

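```bash
cat >> h.py <<'E'
def c2p(u,v): return (u/3+140-.33, v/3+110-.33)
def local(s,p,yaw):
    # shift in tool axes (cm) and roll (deg) from measured pose to TCP p, with tool yaw
    from scipy.spatial.transform import Rotation as R
    M=R.from_euler('xyz',s['tcp_rot']).as_matrix()
    d=M.T@(np.array(p)-s['eef_pos'])/10
    a=-np.degrees((yaw-s['tcp_rot'][2]+np.pi)%(2*np.pi)-np.pi)
    return np.round(d,2),round(a,1)
E
python3 - <<'E'
from h import *
f=r.grab_frame('top'); g=r.grab_frame('scene')
P={'holder':(490,250,20),'headtop':(498,241,100),'stripe':(499,234,100),'hub':(168,203,60),'hubstripe':(168,182,60)}
for k,(u,v,z) in P.items(): print(k,np.round(atz(f,c2p(u,v),z),1))
for t in ['shaft_head','hub_mouth','holder_top','shaft','pulley']:
  for x in r.spot_point(t,'top'):
    z={'shaft_head':76,'hub_mouth':60,'holder_top':20,'shaft':8,'pulley':0}[t]; print(t,'top',np.round(atz(f,x['at'],z),1),round(x['score'],2))
  for x in r.spot_point(t,'scene'):
    print(t,'scene',np.round(atz(g,x['at'],z),1),round(x['score'],2))
for k,u in [('vblock',(383,309)),('p1',(530,150)),('p2',(600,228)),('p3',(486,374))]: print(k,np.round(atz(f,c2p(*u),38),1))
E
```

```text
holder [ 489.6 -122.1   20. ]
headtop [ 492.1 -121.7  100. ]
stripe [ 498.7 -122.6  100. ]
hub [529.2 195.5  60. ]
hubstripe [549.8 195.9  60. ]
shaft_head top [ 487.9 -116.8   76. ] 0.53
shaft_head top [ 504.1 -228.4   76. ] 0.45
shaft_head top [ 575.8 -158.7   76. ] 0.45
shaft_head top [ 370.2 -116.7   76. ] 0.42
shaft_head scene [ 528.4 -228.7   76. ] 0.77
shaft_head scene [ 353.6 -124.4   76. ] 0.67
shaft_head scene [ 501.8 -117.7   76. ] 0.65
shaft_head scene [ 563.3 -159.6   76. ] 0.64
hub_mouth top [533.8 193.5  60. ] 0.7
hub_mouth scene [535.1 203.2  60. ] 0.63
hub_mouth scene [ 527.9 -115.9   60. ] 0.63
holder_top top [ 490.3 -125.4   20. ] 0.63
holder_top top [528.3 204.   20. ] 0.59
holder_top scene [ 495.8 -115.7   20. ] 0.88
shaft top [ 369.9 -120.4    8. ] 0.66
shaft top [ 501.9 -222.8    8. ] 0.64
shaft top [ 583.3 -153.     8. ] 0.44
shaft top [ 480.6 -126.6    8. ] 0.4
shaft scene [ 365.2 -127.1    8. ] 0.84
shaft scene [ 491.3 -130.9    8. ] 0.78
shaft scene [ 580.1 -160.2    8. ] 0.75
shaft scene [ 514.8 -231.9    8. ] 0.69
pulley top [529.5 197.4   0. ] 0.95
pulley scene [542.9 219.1   0. ] 0.84
pulley scene [ 514.3 -109.7    0. ] 0.29
vblock [429.  -15.1  38. ]
p1 [ 588.4 -160.    38. ]
p2 [ 511.2 -229.2   38. ]
p3 [ 366.4 -116.5   38. ]
```

```bash
python3 - <<'E'
from h import *
s=r.sense(); print(s['clock'],local(s,[529,180,210],1.571))
E
```

```text
1.65 (array([-39.54, -23.01,  -0.51]), np.float64(63.8))
```

Request:
{"method": "drive_tool", "body": {"moves": [[0,[-5,-3,-0.5],8],[0,[-10,-6,-0.5],16],[0,[-15,-9,-0.5],24],[0,[-20,-12,-0.5],32],[0,[-25,-15,-0.5],40],[0,[-30,-18,-0.5],48],[0,[-35,-21,-0.5],56],[0,[-39.5,-23,-0.5],63.8],[0,[-39.5,-23,-0.5],63.8],[0,[-39.5,-23,-0.5],63.8],[0,[-39.5,-23,-0.5],63.8]]}}

```text
clock: 3.02
eef_pos: [528.0, 181.2, 209.8]
tcp_rot: [-3.141, -0.0, 1.573]
contact_force: [-0.4, 0.2, -0.1]
opening: 0.999
```

```bash
cat >> h.py <<'E'
def wpose(s,f):
    from scipy.spatial.transform import Rotation as R
    T=np.eye(4); T[:3,:3]=R.from_euler('xyz',s['tcp_rot']).as_matrix(); T[:3,3]=s['eef_pos']
    return T@np.array(f['hand_eye'])
E
python3 - <<'E'
from h import *
s=r.sense(); f=r.grab_frame('wrist'); save(f,'w1'); P=wpose(s,f)
print(s['eef_pos'],s['tcp_rot'],s['qpos'],s['qvel'])
for x in r.spot_point('hub_mouth','wrist'): print(x, atz(f,x['at'],60,P))
for x in r.spot_point('pulley','wrist'): print(x, atz(f,x['at'],0,P))
a=cv2.imread('pics/w1.png'); cv2.imwrite('pics/w1b.png',cv2.resize(a,None,fx=1.5,fy=1.5))
E
```

```text
[527.98923957 181.21374211 209.84908247] [-3.14122040e+00 -1.40808373e-04  1.57324741e+00] [3.27763395e-01 2.44908895e-01 1.77236197e+00 2.79784999e-04
 1.12462953e+00 3.25191520e-01] [ 5.63584702e-03 -9.39421686e-04 -9.48959787e-04 -2.94211080e-03
 -1.81397800e-03  4.66594351e-06]
{'at': [258.4, 157.8], 'score': 0.71} [531.51283098 200.47194571  60.        ]
{'at': [262.1, 150.6], 'score': 0.65} [537.14336282 198.90200888   0.        ]
```

View pics/w1b.png

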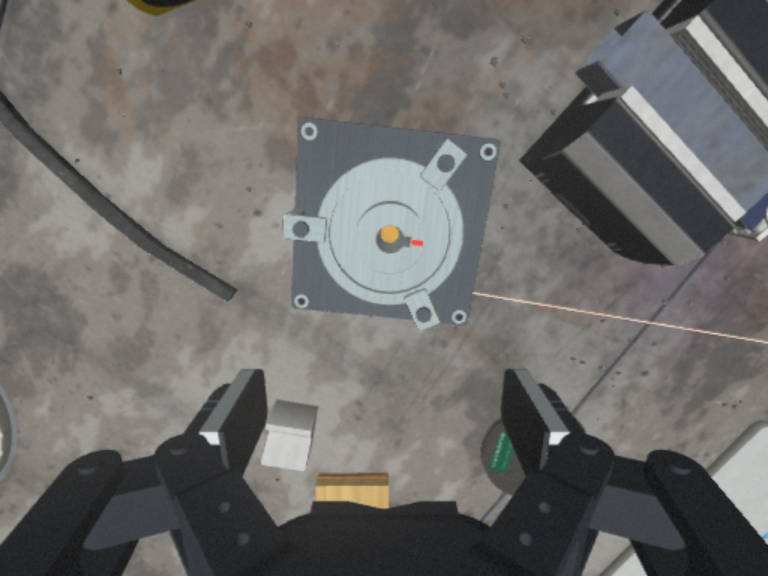

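The wrist picture shows the pulley with the bore at about (259,159) and the keyway stripe at (278,162), pointing almost along world +x. I'll refine this by overlay.

```bash
cat >> h.py <<'E'
def overlay(f,P,c,yaw,name,mag=6,half=60,kind='hub'):
    img=cv2.cvtColor(f['color'],cv2.COLOR_RGB2BGR)
    u0,v0=np.round(proj(f,[c[0],c[1],60],P)).astype(int)
    x0,y0=u0-half,v0-int(half*.8); cr=img[y0:y0+int(1.6*half),x0:x0+2*half]
    cr=cv2.resize(cr,None,fx=mag,fy=mag,interpolation=cv2.INTER_CUBIC)
    def dr(pts,col,cl=True):
        q=np.array([(proj(f,p,P)-[x0,y0]+.5)*mag for p in pts]); cv2.polylines(cr,[np.int32(q)],cl,col,1)
    cc,ss=np.cos(yaw),np.sin(yaw); W=lambda x,y,z:[c[0]+cc*x-ss*y,c[1]+ss*x+cc*y,z]
    circ=lambda R,z:[W(R*np.cos(t),R*np.sin(t),z) for t in np.linspace(0,6.28,60)]
    if kind=='hub':
        dr(circ(28,60),(0,255,0)); dr(circ(11,60),(0,255,255)); dr(circ(61,44),(255,0,0)); dr([W(10,4,60),W(16,4,60),W(16,-4,60),W(10,-4,60)],(255,0,255))
        dr([W(85,85,12),W(-85,85,12),W(-85,-85,12),W(85,-85,12)],(255,255,0))
    else:
        z=kind; dr([W(11,11,z),W(-11,11,z),W(-11,-11,z),W(11,-11,z)],(0,255,0)); dr(circ(18,z-48),(0,255,255)); dr([W(0,0,z),W(11,0,z)],(255,0,255),False)
    cv2.imwrite('pics/'+name+'.png',cr)
E
python3 - <<'E'
from h import *
s=r.sense(); f=r.grab_frame('wrist'); P=wpose(s,f)
hsv=cv2.cvtColor(f['color'],cv2.COLOR_RGB2HSV); m=((hsv[...,0]<8)|(hsv[...,0]>172))&(hsv[...,1]>150)&(hsv[...,2]>90)
v,u=np.nonzero(m); k=(abs(u-278)<15)&(abs(v-162)<15); w=np.array([atz(f,(a,b),60,P) for a,b in zip(u[k],v[k])]); st=w.mean(0); print('stripe',st,w.min(0),w.max(0))
c=atz(f,(259,159),60,P); 
# hub centre guess
print(c); yaw=np.arctan2(st[1]-c[1],st[0]-c[0]); print(yaw)
overlay(f,P,c,yaw,'ov1')
E
```

```text
stripe [554.74040082 196.29308485  60.        ] [551.40585086 194.21354883  60.        ] [558.56171727 197.80682431  60.        ]
[532.51494077 198.94982394  60.        ]
-0.11897133260686786
```

View pics/ov1.png

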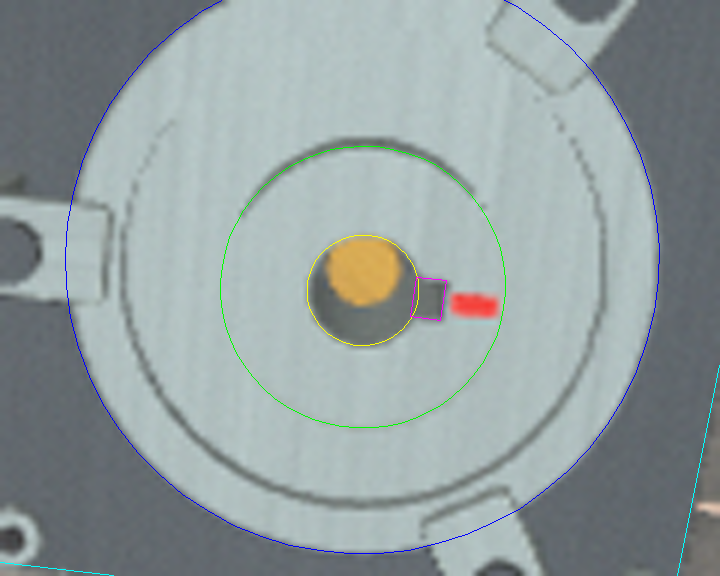

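Request:
{"method": "drive_tool", "body": {"moves": [[0,[-5.5,-0.7,-4],0],[0,[-11,-1.4,-4],0],[0,[-16.5,-2.1,-4],0],[0,[-22,-2.8,-4],0],[0,[-27.5,-3.5,-4],0],[0,[-32,-4.2,-4],0],[0,[-32,-4.2,-4],0],[0,[-32,-4.2,-4],0]]}}

```text
clock: 4.22
eef_pos: [487.0, -138.5, 249.9]
tcp_rot: [3.142, -0.001, 1.573]
contact_force: [0.4, -0.7, -0.2]
opening: 1.001
```

```bash
cat > look.py <<'E'
from h import *
import sys
c=[float(sys.argv[1]),float(sys.argv[2])]; yaw=float(sys.argv[3]); z=float(sys.argv[4])
s=r.sense(); f=r.grab_frame('wrist'); save(f,sys.argv[5]); P=wpose(s,f)
print(s['clock'],s['eef_pos'],s['tcp_rot'],s['contact_force'])
hsv=cv2.cvtColor(f['color'],cv2.COLOR_RGB2HSV); m=((hsv[...,0]<8)|(hsv[...,0]>172))&(hsv[...,1]>150)&(hsv[...,2]>90)
v,u=np.nonzero(m); u0,v0=proj(f,[c[0],c[1],z],P); k=(abs(u-u0)<20)&(abs(v-v0)<20)
if k.any():
    w=np.array([atz(f,(a,b),z,P) for a,b in zip(u[k],v[k])]); st=w.mean(0); print('stripe',st,'n',k.sum(),'yaw',np.arctan2(st[1]-c[1],st[0]-c[0]))
overlay(f,P,c,yaw,sys.argv[5]+'o',kind=z if z>65 else 'hub')
E
python3 look.py 490 -122 -0.1 100 w2
```

```text
4.225 [ 486.96669162 -138.53220199  249.93777984] [ 3.14152698e+00 -5.02263005e-04  1.57258638e+00] [ 0.35598227 -0.69478662 -0.17793602]
stripe [ 499.34488055 -122.33868814  100.        ] n 22 yaw -0.036227317597775255
```

View pics/w2o.png

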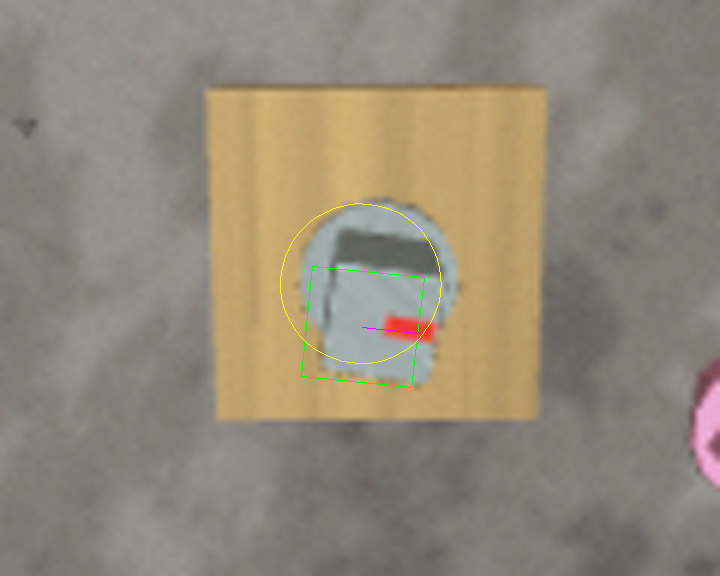

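```bash
python3 look.py 493.6 -121.8 -0.1 100 w3
```

```text
4.275 [ 487.08057134 -138.13231126  249.92517471] [ 3.14154057e+00 -4.50460962e-04  1.57358372e+00] [-4.40882788e-04  5.34200347e-01 -5.32329163e-01]
stripe [ 499.24888957 -122.27532819  100.        ] n 23 yaw -0.08394766387912501
```

View pics/w3o.png

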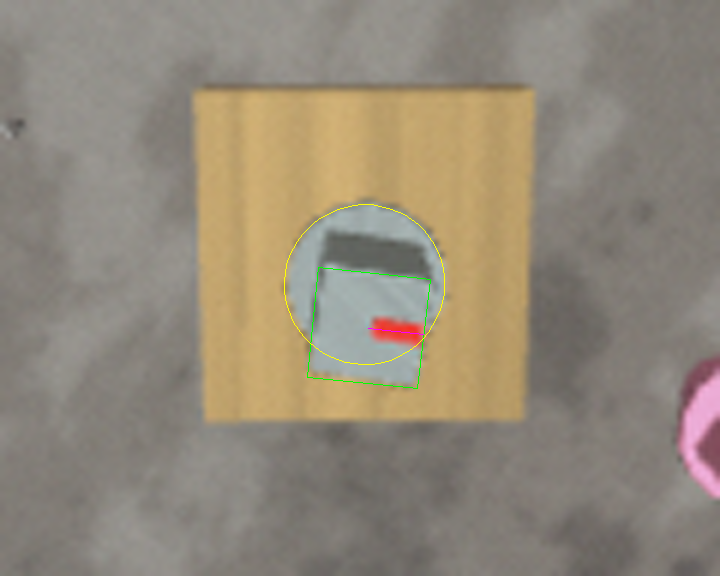

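```bash
python3 - <<'E'
from h import *
s=r.sense(); print(s['clock'],local(s,[493.4,-121.7,57],1.471),local(s,[493.4,-121.7,117],1.471))
E
```

```text
4.325 (array([ 1.61,  0.63, 19.3 ]), np.float64(5.9)) (array([ 1.62,  0.63, 13.3 ]), np.float64(5.9))
```

Request:
{"method": "drive_tool", "body": {"moves": [[0,[1.6,0.6,4],5.9],[0,[1.6,0.6,9],5.9],[0,[1.6,0.6,12],5.9],[0,[1.6,0.6,14.5],5.9],[0,[1.6,0.6,17],5.9],[0,[1.6,0.6,18.8],5.9],[0,[1.6,0.6,19.3],5.9],[0,[1.6,0.6,19.3],5.9]]}}

```text
clock: 5.32
eef_pos: [493.3, -121.2, 57.0]
tcp_rot: [-3.141, -0.0, 1.472]
contact_force: [0.1, -0.9, 0.3]
opening: 1.0
```

Request:
{"method": "drive_tool", "body": {"moves": [[0.4,[0,0,0],0],[0.6,[0,0,0],0],[0.8,[0,0,0],0],[1,[0,0,0],0],[1,[0,0,0],0],[1,[0,0,0],0]], "grip_force": 90}}

```text
clock: 6.08
eef_pos: [493.7, -121.4, 57.7]
tcp_rot: [3.141, -0.0, 1.472]
contact_force: [-1.7, -0.1, 6.2]
opening: 0.232
```

```bash
python3 - <<'E'
from h import *
s=r.sense(); print(s['clock'],s['eef_pos'],s['tcp_rot'],s['contact_force'],s['opening'])
f=r.grab_frame('wrist'); a=cv2.cvtColor(f['color'],cv2.COLOR_RGB2BGR);cv2.imwrite('pics/w4.png',cv2.resize(a,None,fx=1.5,fy=1.5))
E
```

```text
6.075 [ 493.71669151 -121.41264804   57.71070971] [ 3.14090241e+00 -2.96847513e-04  1.47214621e+00] [-1.72447825 -0.13862132  6.17532114] 0.2315663219487459
```

View pics/w4.png

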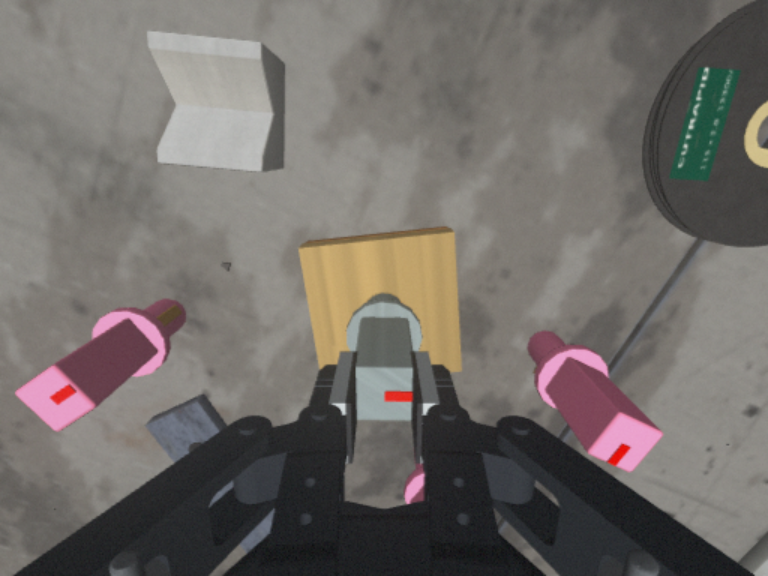

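```bash
python3 - <<'E'
from h import *
s=r.sense(); print(s['clock'],local(s,[532.8,199.3,160],1.452))
E
```

```text
6.125 (array([ 32.3 ,   0.74, -10.22]), np.float64(1.2))
```

Request:
{"method": "drive_tool", "body": {"moves": [[1,[0,0,-1],0],[1,[0,0,-3],0],[1,[0,0,-6],0],[1,[0,0,-10.2],0],[1,[4,0.1,-10.2],0.2],[1,[10,0.2,-10.2],0.4],[1,[16,0.4,-10.2],0.6],[1,[22,0.5,-10.2],0.9],[1,[28,0.6,-10.2],1.2],[1,[31,0.7,-10.2],1.2],[1,[32.3,0.7,-10.2],1.2],[1,[32.3,0.7,-10.2],1.2]]}}

```text
clock: 7.62
eef_pos: [532.2, 199.3, 159.8]
tcp_rot: [3.141, 0.0, 1.452]
contact_force: [0.8, -0.1, -2.8]
opening: 0.228
```

```bash
python3 - <<'E'
from h import *
s=r.sense(); print(s['clock'],s['eef_pos'],s['tcp_rot'],s['contact_force'],s['opening'])
f=r.grab_frame('wrist'); a=cv2.cvtColor(f['color'],cv2.COLOR_RGB2BGR);cv2.imwrite('pics/w5.png',cv2.resize(a,None,fx=1.5,fy=1.5))
g=r.grab_frame('scene'); b=cv2.cvtColor(g['color'],cv2.COLOR_RGB2BGR)[110:230,140:300]; cv2.imwrite('pics/s5.png',cv2.resize(b,None,fx=4.5,fy=4.5,interpolation=cv2.INTER_CUBIC))
E
```

```text
7.625 [532.1693536  199.32271179 159.81766978] [3.14119283e+00 1.25409566e-04 1.45214089e+00] [ 0.77479439 -0.12775167 -2.84356138] 0.22842377753778986
```

View pics/w5.png

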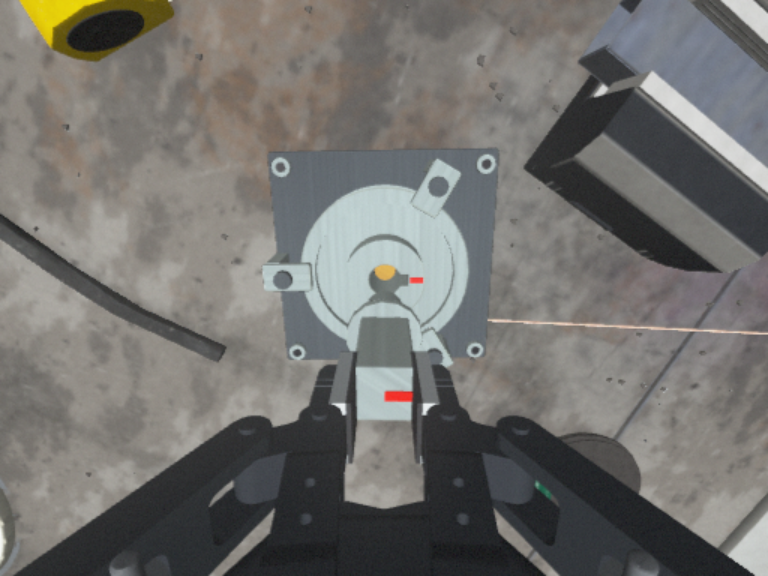

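View pics/s5.png

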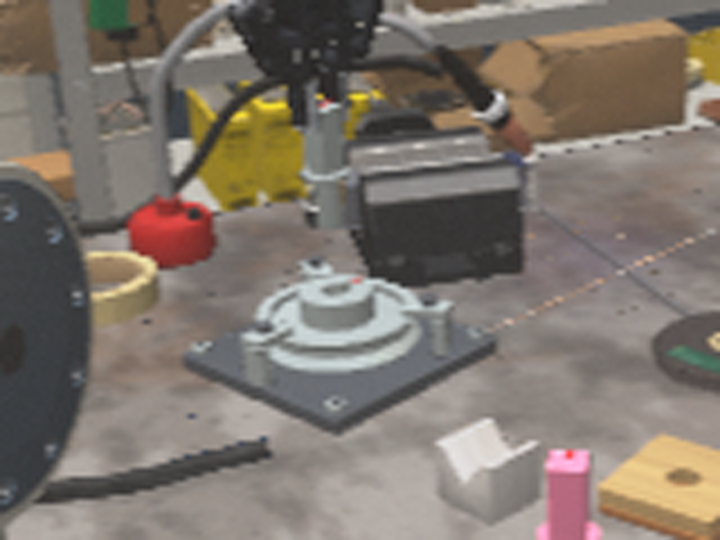

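```bash
python3 look.py 532.5 199 -0.119 60 w6; python3 - <<'E'
from h import *
s=r.sense(); f=r.grab_frame('wrist'); P=wpose(s,f); print(s['eef_pos'])
p=s['eef_pos']; overlay(f,P,p[:2],s['tcp_rot'][2]-np.pi/2,'w7o',kind=p[2]+43,half=60)
E
```

```text
7.725 [532.08201371 198.15059484 159.75156535] [3.14139684e+00 4.46684058e-04 1.45069276e+00] [-0.44206444 -0.82285486 -2.68032397]
stripe [551.77318191 196.607294    60.        ] n 6 yaw -0.1235149419585122
[532.20281166 197.97226703 159.80750167]
```

View pics/w6o.png

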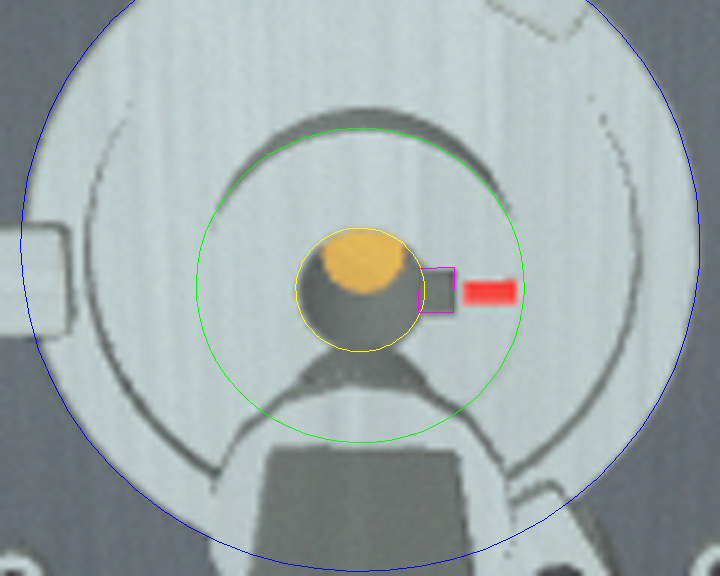

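View pics/w7o.png

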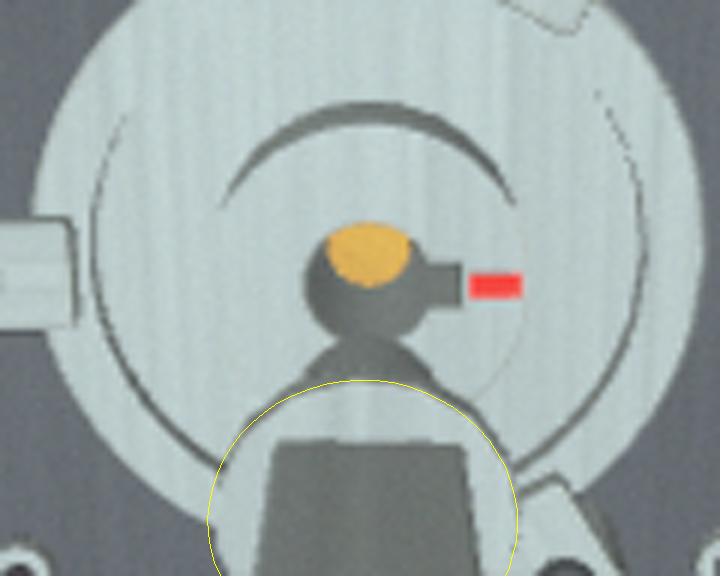

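```bash
python3 - <<'E'
from h import *
s=r.sense(); print(s['clock'],s['eef_pos'],local(s,[532.7,199.3,114],1.452))
E
```

```text
7.825 [532.29116887 197.99881907 159.82779639] (array([0.13, 0.02, 4.58]), np.float64(-0.1))
```

Request:
{"method": "drive_tool", "body": {"moves": [[1,[0.13,0.02,1],0],[1,[0.13,0.02,2.5],0],[1,[0.13,0.02,3.6],0],[1,[0.13,0.02,4.3],0],[1,[0.13,0.02,4.6],0],[1,[0.13,0.02,4.6],0]]}}

```text
clock: 8.57
eef_pos: [532.7, 199.3, 113.7]
tcp_rot: [3.141, 0.0, 1.45]
contact_force: [0.1, 0.5, -2.1]
opening: 0.234
```

```bash
python3 look.py 532.5 199 -0.119 60 w8;python3 - <<'E'
from h import *
s=r.sense(); print(s['clock'],s['eef_pos'],local(s,[532.7,199.3,104],1.452))
E
```

```text
8.575 [532.68859144 199.34462333 113.73588455] [3.14122905e+00 1.55498658e-04 1.44997742e+00] [ 0.06690157  0.45404264 -2.12641436]
8.625 [532.84395262 199.37191759 114.00333323] (array([-0.01, -0.01,  1.  ]), np.float64(-0.1))
```

View pics/w8o.png

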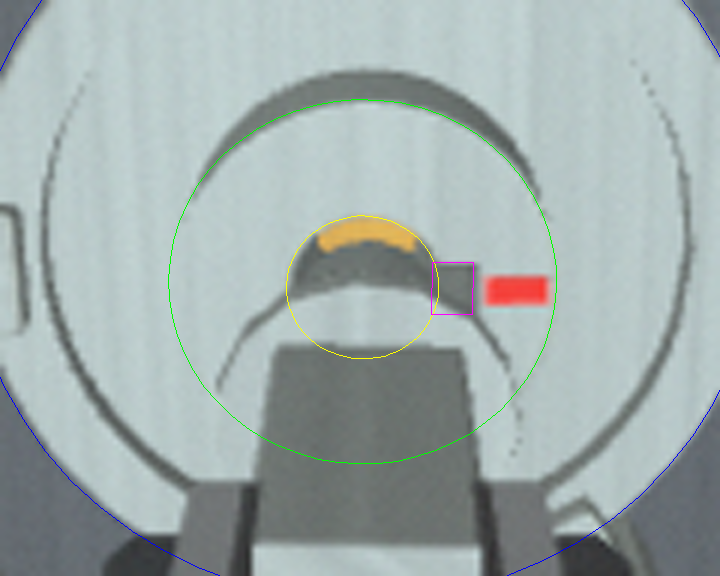

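Request:
{"method": "drive_tool", "body": {"moves": [[1,[0,0,0.3],0],[1,[0,0,0.6],0],[1,[0,0,0.8],0],[1,[0,0,1.0],0],[1,[0,0,1.0],0]]}}

```text
clock: 9.25
eef_pos: [532.7, 199.3, 103.8]
tcp_rot: [3.141, 0.0, 1.45]
contact_force: [0.4, -1.1, -3.0]
opening: 0.231
```

Request:
{"method": "drive_tool", "body": {"moves": [[1,[0,0,0.3],0],[1,[0,0,0.5],0],[1,[0,0,0.7],0],[1,[0,0,0.7],0]]}}

```text
clock: 9.75
eef_pos: [532.6, 199.3, 96.6]
tcp_rot: [3.141, 0.0, 1.45]
contact_force: [-0.2, 0.2, -3.2]
opening: 0.231
```

Request:
{"method": "drive_tool", "body": {"moves": [[1,[0,0,0.2],0],[1,[0,0,0.4],0],[1,[0,0,0.5],0],[1,[0,0,0.5],0]]}}

```text
clock: 10.25
eef_pos: [532.6, 199.3, 91.5]
tcp_rot: [-3.142, 0.0, 1.45]
contact_force: [0.2, 0.3, -2.8]
opening: 0.228
```

Request:
{"method": "drive_tool", "body": {"moves": [[1,[0,0,0.2],0],[1,[0,0,0.4],0],[1,[0,0,0.6],0],[1,[0,0,0.7],0],[1,[0,0,0.7],0]]}}

```text
clock: 10.88
eef_pos: [532.5, 199.2, 84.4]
tcp_rot: [-3.141, 0.0, 1.45]
contact_force: [0.5, 0.6, -2.5]
opening: 0.231
```

Request:
{"method": "drive_tool", "body": {"moves": [[1,[0,0,0.2],0],[1,[0,0,0.3],0],[1,[0,0,0.4],0],[1,[0,0,0.4],0]]}}

```text
clock: 11.38
eef_pos: [532.7, 199.4, 80.6]
tcp_rot: [3.141, 0.0, 1.45]
contact_force: [-0.9, -0.5, 3.0]
opening: 0.23
```

Request:
{"method": "drive_tool", "body": {"moves": [[1,[0,0,0.2],0],[1,[0,0,0.4],0],[1,[0,0,0.6],0],[1,[0,0,0.75],0],[1,[0,0,0.75],0]]}}

```text
clock: 12.0
eef_pos: [532.9, 199.4, 73.3]
tcp_rot: [3.141, 0.0, 1.45]
contact_force: [-1.8, -0.2, 8.7]
opening: 0.238
```

```bash
python3 look.py 532.7 199.2 -0.119 60 w9; python3 - <<'E'
from h import *
g=r.grab_frame('scene'); b=cv2.cvtColor(g['color'],cv2.COLOR_RGB2BGR)[110:230,140:300]; cv2.imwrite('pics/s9.png',cv2.resize(b,None,fx=4.5,fy=4.5,interpolation=cv2.INTER_CUBIC))
E
```

```text
12.0 [532.88096813 199.42194056  73.30795081] [3.14107244e+00 3.17612984e-05 1.44999418e+00] [-1.84164242 -0.17007514  8.69544702]
```

View pics/w9o.png

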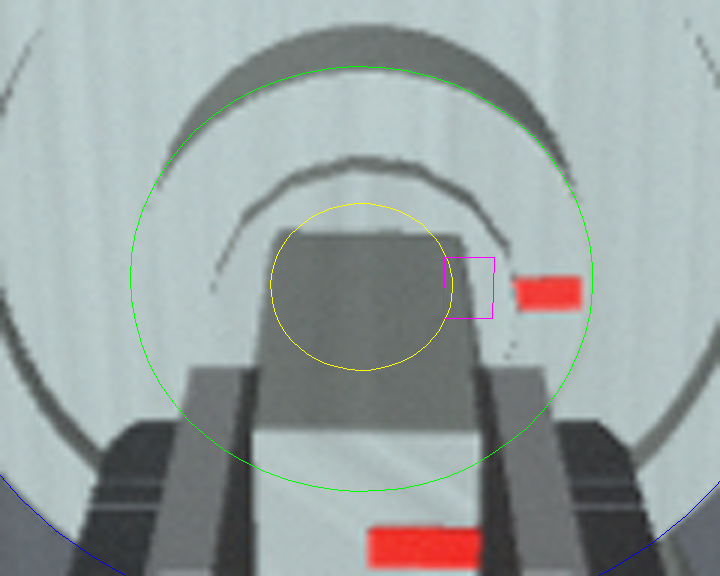

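View pics/s9.png

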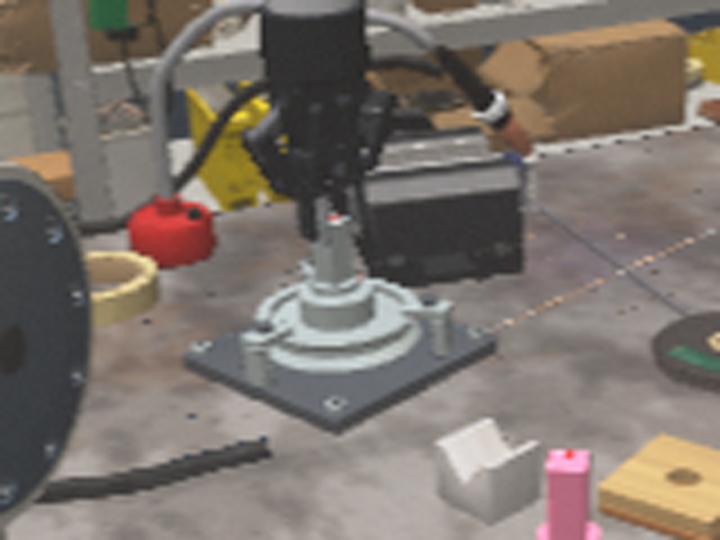

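Request:
{"method": "drive_tool", "body": {"moves": [[1,[0,0,0.1],0],[1,[0,0,0.2],0],[1,[0,0,0.2],0]]}}

```text
clock: 12.48
eef_pos: [533.0, 199.5, 71.8]
tcp_rot: [3.141, -0.0, 1.45]
contact_force: [-2.9, -0.4, 9.6]
opening: 0.23
```

Request:
{"method": "drive_tool", "body": {"moves": [[1,[0,0,0.1],0],[1,[0,0,0.15],0],[1,[0,0,0.15],0]]}}

```text
clock: 12.85
eef_pos: [533.0, 199.5, 71.7]
tcp_rot: [3.141, -0.0, 1.45]
contact_force: [-6.3, -2.7, 20.9]
opening: 0.231
```

Request:
{"method": "drive_tool", "body": {"moves": [[1,[0,-0.03,0.15],0],[1,[0,-0.03,0.2],0],[1,[0,-0.03,0.2],0],[1,[0,-0.03,0.2],0],[1,[0,-0.03,0.2],0],[1,[0,-0.03,0.2],0]]}}

```text
clock: 13.6
eef_pos: [533.1, 199.5, 71.7]
tcp_rot: [3.14, -0.0, 1.45]
contact_force: [-8.3, -2.7, 26.2]
opening: 0.23
```

```bash
python3 look.py 532.7 199.2 -0.119 60 w10; python3 - <<'E'
from h import *
s=r.sense(); print(s['contact_force'],s['eef_pos'],s['opening'])
g=r.grab_frame('scene'); b=cv2.cvtColor(g['color'],cv2.COLOR_RGB2BGR)[150:200,180:250]; cv2.imwrite('pics/s10.png',cv2.resize(b,None,fx=10,fy=10,interpolation=cv2.INTER_CUBIC))
E
```

```text
13.6 [533.06271415 199.49230453  71.69137937] [ 3.14000373e+00 -3.35168428e-04  1.45003150e+00] [-8.31486679 -2.67746159 26.15158721]
[-7.52124635 -3.40031743 26.11029357] [533.0801371  199.456925    71.69938069] 0.23087085965917878
```

View pics/w10o.png

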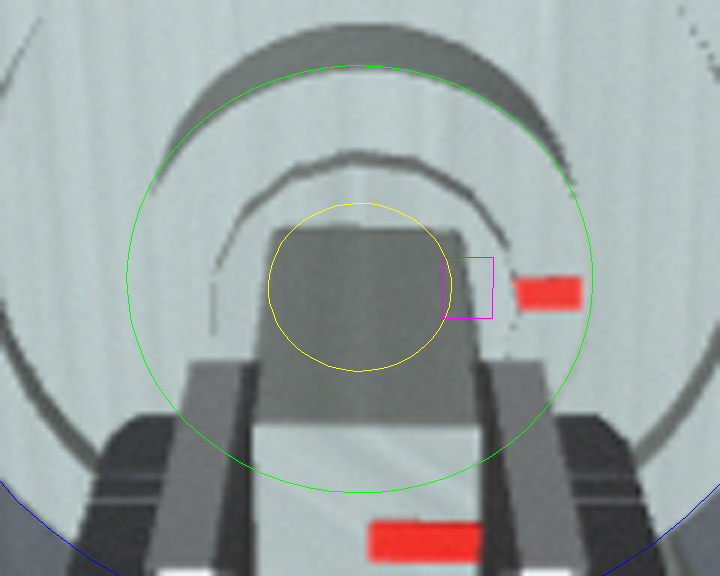

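View pics/s10.png

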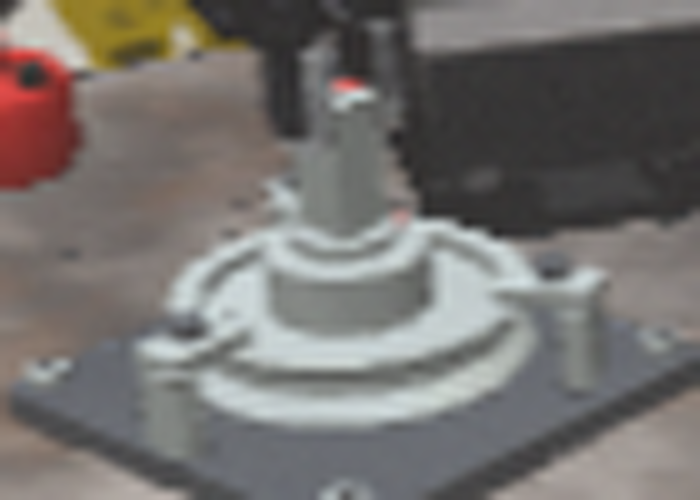

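Request:
{"method": "drive_tool", "body": {"moves": [[1,[-0.03,-0.08,0.2],0],[1,[-0.05,-0.12,0.2],0],[1,[-0.05,-0.12,0.2],0],[1,[-0.05,-0.12,0.2],0],[1,[-0.05,-0.12,0.2],0],[1,[-0.05,-0.12,0.2],0]]}}

```text
clock: 14.45
eef_pos: [533.0, 199.5, 71.7]
tcp_rot: [3.138, -0.001, 1.45]
contact_force: [-4.3, -1.4, 23.4]
opening: 0.227
```

```bash
python3 - <<'E'
from h import *
f=r.grab_frame('wrist'); g=r.grab_frame('top'); save(g,'top_end')
s=r.sense(); print(s['clock'],s['contact_force'],s['eef_pos'],s['tcp_rot'],s['opening'])
E
```

```text
14.55 [-3.93946879 -2.41062391 22.62031244] [533.06102036 199.51503429  71.72844569] [ 3.13765724e+00 -1.43331060e-03  1.45005886e+00] 0.2357920807647467
```

View pics/top_end.png

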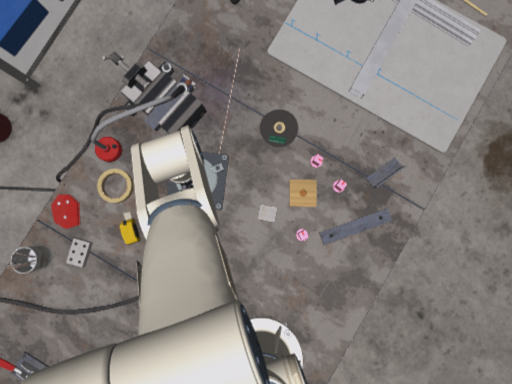

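The top view shows the holder empty at (303,193). The discs, pink shafts, V-block and bar have not moved. Force and height are steady, so I'm handing in.

```bash
python3 -c "
from rig import r
print(r.sign_off()); s=r.sense(); print(s['clock'],s['contact_force'],s['eef_pos'])"
```

```text
the job is handed in; nothing more can be done
None
the job is handed in; nothing more can be done
```

I took the steel shaft by its head out of the holder and set it into the hub. I turned it about 1° in hand to match the keyway and pushed it home against the ejector. The job was handed in at about 14.6 s, still gripping and pressing.

**Seating:** The tool stopped firmly at 71.7 mm, the height predicted for the shoulder lying on the hub. Just before that stop the force matched the ejector's 12 N. The key went in with no contact force, so no turning search was needed.

**Force:** The last reading was a steady push of about 23 N. The highest reading I took was about 26 N, so I estimate about 13 to 17 N between shoulder and hub, well under 60 N.

**Other things on the table:** The last top picture shows nothing else moved, as far as it can be seen; the arm hides part of the pulley.

**Small disagreements:**
- At the end the tool was tilted about 4 mrad, with about 4 N of sideways force left.
- The top camera placed the hub about 3 mm from where the wrist camera did. I used the wrist camera, and the fit bore it out.
- No picture shows the flush seam directly. Flushness is judged from height and force.

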